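# Draw a long turner out from under the sliding tray of a utensil box

## Task

The slotted turner lies in the bottom of the two-tier utensil box, under the sliding tray. Slide the tray along to its stop, away from the end where the turner's handle lies, then take the turner by its handle, tilt it and draw it out slantwise through the gap beside the tray without straining it against the tray, and finish still holding it steady in the air, clear of the box and with every part of it higher than the tray's grip rail. Leave the tray at its stop with the teaspoon in it and the wooden spoon in the box, and do not shift the things standing round about.

Things in the scene. Friction and masses are not known exactly. Their poses are not given: they have to be found in the camera images.
- utensil_box: Open light wooden utensil box, fixed to the worktop: outside 216 (x) x 326 (y, long way) x 80 mm high, walls and floor 8 mm (inside 200 x 310). Origin: centre of underside. Inside, ledges 5 mm wide along the long walls, top at z = 67, carry the tray; two cross rests 10 mm wide, top at z = 20, at y = -115 and +60, carry the utensils. The turner's handle lies at its -y end, to the robot's right.
- tray_grip (a point): In the tray's grip rail, 10 mm under its top edge, 49 mm above the tray's underside: an upright rail 12 mm thick (box y), 100 mm wide (box x), across the middle of the tray; pinch it from above. Top edge 127 mm above the worktop, 23 mm above the tray's walls, 53 mm above the tray's floor. Axes as the box's.
- turner: Black slotted turner, 280 mm, about 80 g, lying level on the rests lengthways in the box, 32 mm to one side of its middle line (either side). Origin: under mid-length; y from handle to blade, z up. Handle y -140 to -20 mm, 18 wide (x), 20 high (z 0 to 20), flat sides; shank to y = 45, 10 wide, top no higher than z = 13, sloping down; blade y 43 to 140, 62 wide, 5 thick (z 0 to 5).
- turner_grip (a point): Middle of the turner's handle (body frame 0, -80, 10 mm), a good place to grasp it; axes as the turner's.
- turner_tip (a point): Middle of the turner's blade edge (body frame 0, 140, 2 mm).
- turner_end (a point): Free end of the turner's handle (body frame 0, -140, 10 mm).
- spoon: Wooden spoon, 260 mm long, lying beside the turner on the rests in the box, bowl (44 mm wide) to +y; origin under the middle of its length, y along it from handle to bowl. To be left in the box.
- mug: White mug with a handle, 82 mm wide (117 mm with the handle), 91 mm high, on the worktop to the left of the box; origin: centre of its underside. To be left alone.
- coffee_jar: Glass coffee jar with a yellow lid, diameter 80 mm, 163 mm high, behind the box; origin: centre of its underside. To be left alone.
- washing_up_liquid: Green washing-up liquid bottle, 49 x 74 mm, 228 mm high, behind the box; origin: centre of its underside. To be left alone.
- mug_drainer: Tan mug, 78 mm wide, 101 mm high, standing on the sink's drainer behind and to the right of the box; origin: centre of its underside. To be left alone.
- teaspoon: Steel teaspoon, 130 x 26 x 11 mm, lying loose across the tray, between the grip rail and the tray's +y wall, no higher than 86 mm above the worktop; origin: centre of its underside. To be left in the tray.
- tray: Wooden tray that slides along the box's y, over almost its full width, 160 mm long; origin: centre of its underside, at z = 68 mm, y = -75 to -45 mm in the box's frame at the start (over the handle) and y = +75 mm at its stop, where it leaves an opening from y = -155 to -5 mm. Wall tops at box z = 104. 1.5 N friction, stays where left, cannot be lifted off.

How it is judged:
On the way, in this order (a step that is already met when the one before it is completed fails the run):
1. the tray has been slid to its stop (within 8 mm) (y of tray in the frame of utensil_box above 0.067 m), for 0.2 s.
2. the turner is slanted through the opening: its handle's end is up above the box's walls while its blade is still under the tray (z of turner_end in the frame of utensil_box above 0.085 m and z of turner_tip in the frame of utensil_box below 0.068 m and y of turner_tip in the frame of utensil_box above 0 m), for 0.1 s.
At the end, for the whole second after the job is handed in: The gripper holds the turner (2 N or more), still (under 30 mm/s), touching nothing of the box, both its ends over 125 mm above the worktop; the tray is within 8 mm of its stop, the teaspoon lies in it; the spoon lies in the box, its middle inside the walls and within 60 mm of the box's middle (height (world z) of each of turner_tip, turner_end above 0.125 m and contact force between turner and the fingers above 2 N and contact force between turner and utensil_box below 0.3 N and linear speed of turner below 0.03 m/s and y of tray in the frame of utensil_box above 0.067 m and z of spoon in the frame of utensil_box between 0 and 0.05 m and x of spoon in the frame of utensil_box between -0.09 and 0.09 m and y of spoon in the frame of utensil_box between -0.06 and 0.06 m and y of teaspoon in the frame of tray_grip between -0.08 and 0.08 m and x of teaspoon in the frame of tray_grip between -0.09 and 0.09 m and z of teaspoon in the frame of tray_grip between -0.06 and 0 m); the arm keeps its last pose, push and grip.
It fails at once if the turner is pressed against the tray with more than 25 N (contact force between turner and tray above 25 N).
It fails at once if the mug, the coffee jar, the washing-up liquid or the mug on the drainer is shifted by more than 30 mm or knocked over (distance of any of mug, coffee_jar, washing_up_liquid, mug_drainer from where it was at the start of the episode above 0.03 m or angle between any of mug, coffee_jar, washing_up_liquid, mug_drainer's own z axis and vertical above 0.4 rad).
It also fails if it takes over 48 s, if anything falls off the work surface, if the arm or the gripper's body presses on something with over 40 N, if the wrist force passes 120 N, or if a joint passes its speed limit or range.

## Robot

A 7-joint arm with a two-finger parallel gripper is mounted at the origin on a cart in front of the work surface, level with it; the furniture and walls round the work are solid. World frame = base frame: x ahead of the robot, y to its left, z up, the work surface at z = 0. Lengths are in m, angles in rad, forces in N, time in s.
With the tool pointing down it reaches from about 0.425 to 0.825 m from the base axis. Payload 3.6 kg.
Tool frame: the origin (TCP) lies at the very end of the fingers, on their centre line; the grasp point (between the pads) lies 19 mm behind it; z points along the fingers, y is the line along which they close (so a half turn about z gives the same grasp; the last joint's range is limited). The gripper opens to 85 mm and grips with 20 to 120 N. Pads are 22 mm wide; open, the fingers measure 114 mm over their backs; the gripper's body (76 mm by 85 mm) begins 54 mm behind the grasp point. The pads swing forward as they close: fully open they stand 13 mm farther back than shut.
Start: joints at [-1.333, 0.615, -0.013, 1.423, 0.008, 1.103, -0.04], TCP at [0.169, 0.627, 0.231] pointing down, gripper open.
Joint ranges: [-3.12, 3.12], [-0.3, 2.06], [-1.34, 1.32], [0.26, 2.42], [-1.36, 4.5], [0.01, 1.98], [-2.84, 2.84]. Speed limits (rad/s): [2.79, 2.79, 3.14, 3.14, 3.14, 3.14, 3.14].

## Interface

Orientations are given as a unit quaternion [x, y, z, w].
In Python, from workcell import * gives the robot as it stands. Calls block until the motion is done:
- move_to(position, orientation): joint-space move of the TCP to a pose.
- line_to(position, velocity=0.15, ori=None): straight line of the TCP; ori=None keeps the orientation; velocity is the mean speed in m/s.
- set_joints(angles): joint-space move.
- gripper_to(opening, newtons=None): finger opening in m; newtons is the grip in N (None keeps the last); returns when the fingers have stopped.
- hold(seconds).
- ik(position, orientation): joint angles nearest the present ones, or None.
- get_image(name): name is "scene" or "top" or "wrist"; returns (picture, depth): 400x640x3 uint8, blue, green, red; 400x640 float32, m along the optical axis (not along the pixel's ray), 0 where there is no reading.
- camera_info(name): a dict with "camera_matrix" (3x3 intrinsics, pixels), "dist" ([k1, k2, p1, p2, k3] as OpenCV has them; the pictures are not rectified), "T" (4x4, takes a point from camera to world coordinates). Camera axes: x right, y down, z forward; pixel columns grow to the right and rows downward; lengths in m; the calibration is good to about 2 mm. A picture is of the moment at which its call begins: read the wrist's pose just before it. camera_info takes no time and is no camera call; for the wrist camera it gives the pose at the moment of the call.
A pose or a line that the arm cannot do raises MotionError and nothing moves.
- job_done(): hands the job in; it is judged then, once.
Readings, each from a call of its own:
- get_time_s(): time.
- get_joints(): joint angles.
- get_joint_vel(): joint speeds.
- get_joint_efforts(): joint torques, N m.
- get_ee_pos(): TCP position.
- get_tcp_rot(): TCP orientation.
- get_wrist_force(): force on the tool from outside, world axes, zero at the start.
- get_moment(): the same for the moment, N m.
- get_opening(): finger opening in m.
- get_finger_force(): force on a finger pad.
Only numpy, scipy, OpenCV 4.12 (cv2) and the standard library are available. Lean on these libraries where they do the work, as an engineer would, in place of code of your own. Each camera call takes 0.05 s, during which the arm holds its last target. There are 200 camera calls.

## Working session

There is one attempt and no reset: what is moved stays moved. The work goes in short steps, each a Python script; the robot and the scene stay as the last script left them, time stands still between calls to the robot, and variables do not carry over. Pictures are saved under pics/ and viewed, at most 10 in all, crops included, and the job is handed in when it is done.

```bash
mkdir -p pics
python3 - <<'E'
from workcell import *
import cv2,numpy as np
for n in ["top","scene"]:
    im,d=get_image(n); cv2.imwrite(f"pics/{n}0.png",im); np.savez(f"{n}0.npz",im=im,d=d,**{k:np.array(v) for k,v in camera_info(n).items()})
    i=camera_info(n); print(i)
print(get_tcp_rot(),get_time_s(),get_opening())
E
```

```text
{'camera_matrix': array([[483.32878031,   0.        , 320.62412537],
       [  0.        , 483.32878031, 192.53693509],
       [  0.        ,   0.        ,   1.        ]]), 'dist': array([0.02801273, 0.        , 0.        , 0.        , 0.        ]), 'T': array([[-0.01126529, -0.99647132,  0.08317458,  0.43259821],
       [-0.999715  ,  0.01297463,  0.02003944,  0.1440448 ],
       [-0.02104789, -0.08292513, -0.99633348,  1.39068906],
       [ 0.        ,  0.        ,  0.        ,  1.        ]])}
{'camera_matrix': array([[463.14313276,   0.        , 316.13356749],
       [  0.        , 463.14313276, 197.99376079],
       [  0.        ,   0.        ,   1.        ]]), 'dist': array([-0.05520213,  0.        ,  0.        ,  0.        ,  0.        ]), 'T': array([[ 0.89263349, -0.33733619,  0.29901464,  0.05251503],
       [-0.4505263 , -0.6452174 ,  0.61702557, -0.78939968],
       [-0.01521561, -0.68549164, -0.72792149,  1.23701333],
       [ 0.        ,  0.        ,  0.        ,  1.        ]])}
[ 1.31506941e-01  9.91314537e-01 -1.18049819e-03 -1.42121023e-04] 0.1 0.08537463571620946
```

View pics/top0.png

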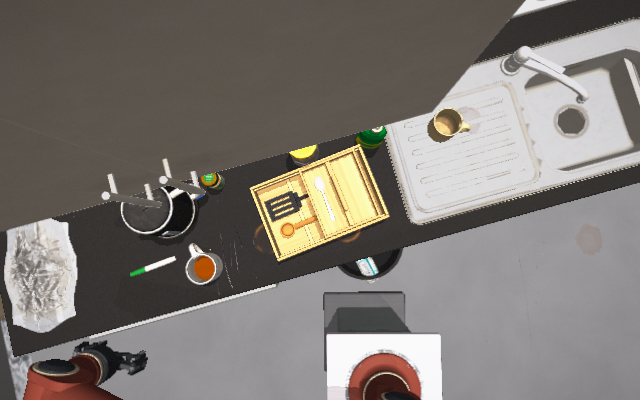

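View pics/scene0.png

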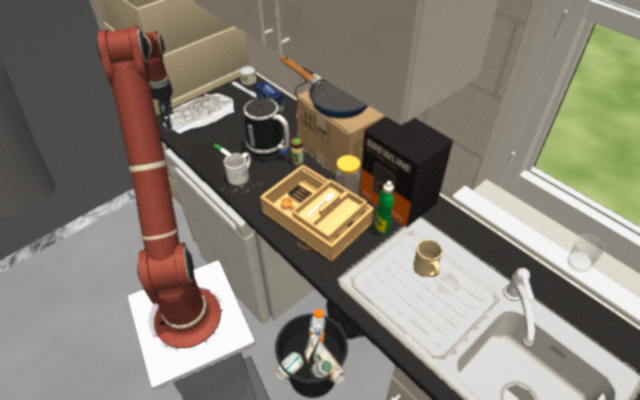

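The top view shows the box with corners near (250,188), (358,148), (388,217) and (278,260). The blade is at (285,207) on the far side, the spoon at (290,230), and the tray with its teaspoon on the right. A cupboard hangs above and behind the box. Next I'll measure these with depth.

```bash
cat > u.py <<'E'
import numpy as np,cv2
def cloud(f):
    a=np.load(f); d=a['d']; h,w=d.shape
    uv=np.stack(np.meshgrid(np.arange(w),np.arange(h)),-1).reshape(-1,1,2).astype(float)
    n=cv2.undistortPoints(uv,a['camera_matrix'],a['dist']).reshape(h,w,2)
    P=np.dstack([n*d[...,None],d])
    P=P@a['T'][:3,:3].T+a['T'][:3,3]; P[d==0]=np.nan
    return P,a['im']
E
python3 - <<'E'
from u import *
P,im=cloud('top0.npz')
z=P[...,2]; roi=np.zeros(z.shape,bool); roi[140:270,240:395]=1
bgr=im.astype(int)
m=roi&(z>0.06)&(z<0.095)&(bgr[...,2]>120)&(bgr[...,2]-bgr[...,0]>30)
lab=m.astype(np.uint8); n,l,s,c=cv2.connectedComponentsWithStats(lab); k=1+s[1:,4].argmax(); print(s[k])
pts=P[l==k][:,:2]
r=cv2.minAreaRect(pts.astype(np.float32)*1000); print(r,cv2.boxPoints(r)/1000)
wt=roi&(z<0.03)&(z>-0.02); print('worktop z',np.median(z[wt]))
g=roi&(z>0.11)&(z<0.15); print('rail',g.sum(),np.nanmedian(P[g],0)); gp=P[g][:,:2]
print(cv2.minAreaRect(gp.astype(np.float32)*1000))
for nm,(u,v) in dict(blade=(285,207),cup=(200,80),cupedge=(300,130),jar=(303,152),lid=(372,135),mug=(205,268)).items(): print(nm,P[v,u])
c=P[0:200,100:520].reshape(-1,3); c=c[c[:,2]>0.3]; print('cup z',np.percentile(c[:,2],[1,50,99]),'minx',c[:,0].min())
for u in range(0,540,60):
    col=P[:,u]; i=np.where(col[:,2]>0.4)[0]; print(u,col[i[-1]] if len(i) else None)
S,_=cloud('scene0.npz')
cv2.imwrite('pics/crop.png',cv2.resize(im[130:280,230:410],None,fx=4,fy=4,interpolation=cv2.INTER_CUBIC))
E
```

```text
[ 329  153   49   71 1663]
((554.2218017578125, 83.0874252319336), (184.78318786621094, 68.17027282714844), 21.293668746948242) [[0.45575973 0.08129376]
 [0.4805156  0.01777739]
 [0.65268385 0.08488109]
 [0.62792796 0.14839746]]
worktop z 0.0011105178603971755
rail 263 [0.56064095 0.12390202 0.12496659]
((631.9328002929688, 105.6109619140625), (202.73544311523438, 197.2959442138672), 44.62604522705078)
blade [0.5069147  0.27308901 0.02308042]
cup [0.57077948 0.25978444 0.96737999]
cupedge [0.5903104  0.18931202 0.65992757]
jar [0.63999952 0.21278556 0.16393584]
lid [0.68021521 0.03575189 0.16974192]
mug [0.33843407 0.49791727 0.02742115]
cup z [0.53043335 0.91532484 1.10621188] minx 0.48161572816356424
0 [0.44334931 0.73924442 0.52015937]
60 [0.17535783 0.57739526 0.5980514 ]
120 [0.17395744 0.48230917 0.59808905]
180 [0.50053099 0.36884044 0.67336068]
240 [0.55920228 0.31006852 0.50831997]
300 [0.58782938 0.19844945 0.51672467]
360 [0.61740339 0.08834648 0.51770281]
420 [ 0.64669    -0.02126256  0.51903063]
480 [ 0.65285963 -0.04366022  0.80068013]
```

View pics/crop.png

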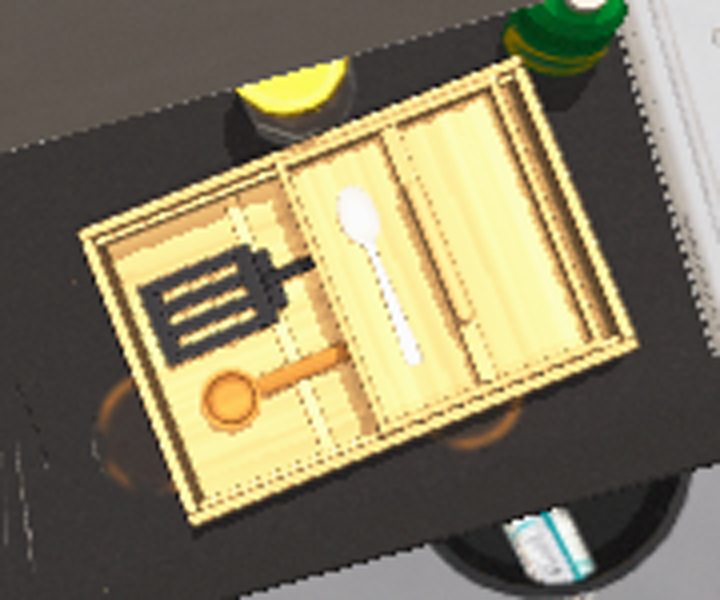

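```bash
cat >> u.py <<'E'
def ray(f,uv,z):
    a=np.load(f); n=cv2.undistortPoints(np.array(uv,float).reshape(-1,1,2),a['camera_matrix'],a['dist']).reshape(-1,2)
    D=np.c_[n,np.ones(len(n))]@a['T'][:3,:3].T; o=a['T'][:3,3]
    return o+D*((np.array(z)-o[2])/D[:,2])[:,None]
E
python3 - <<'E'
from u import *
px=lambda L:[(230+(u+.5)/4-.5,130+(v+.5)/4-.5) for u,v in L]
c=ray('top0.npz',px([(80,233),(520,60),(636,347),(195,522)]),0.08)[:,:2]
m=np.array([[.108,.163],[.108,-.163],[-.108,-.163],[-.108,.163]])
from scipy.optimize import least_squares
R=lambda a:np.array([[np.cos(a),-np.sin(a)],[np.sin(a),np.cos(a)]])
s=least_squares(lambda p:(m@R(p[2]).T+p[:2]-c).ravel(),[.55,.15,.3])
print(s.x,np.degrees(s.x[2]),s.fun*1000)
loc=lambda q,z:(ray('top0.npz',px(q),z)[:,:2]-s.x[:2])@R(s.x[2])
print('blade',loc([(140,288),(172,365),(252,243),(285,318)],.023)*1000)
print('shank',loc([(314,264)],.03)*1000,'spoon',loc([(230,400),(340,355)],.025)*1000)
print('tray+y wall top',loc([(278,165),(375,430)],.104)*1000,'rail +y edge,-y edge',loc([(382,133),(470,383),(495,380),(402,125)],.127)*1000)
P,im=cloud('top0.npz'); q=P.copy(); z=P[...,2]
L=(P[...,:2]-s.x[:2])@R(s.x[2]); ins=(abs(L[...,0])<.06)&(abs(L[...,1])<.16)
g=ins&(z>.117); print('rail depth',g.sum(),np.percentile(L[g],[5,50,95],axis=0)*1000)
g=(abs(L[...,0])<.12)&(abs(L[...,1])<.175)&(z>.05); print('box ext',L[g].min(0),L[g].max(0))
for nm,c0,zz in (('jar',(293,157),.1),):pass
import itertools
g=(P[...,2]>.1)&(P[...,2]<.3)&(L[...,0]>.11)&(abs(L[...,1])<.25); print('behind:',L[g].min(0),L[g].max(0),z[g].max())
S,_=cloud('scene0.npz'); LS=(S[...,:2]-s.x[:2])@R(s.x[2])
g=(S[...,2]>.03)&(S[...,2]<.5)&(abs(LS[...,1])<.35)&(LS[...,0]>.115)
for y in np.arange(-.35,.35,.05):
    h=g&(abs(LS[...,1]-y)<.025)
    if h.any(): print(round(y,2),'minx',LS[h][:,0].min().round(3),'zmax',S[h][:,2].max().round(3))
from workcell import *
Rb=np.eye(3); Rb[:2,:2]=R(s.x[2]); np.savez('box.npz',o=np.r_[s.x[:2],0],R=Rb)
E
```

```text
[0.51636207 0.1749983  0.36593362] 20.96645228096632 [ 1.57235333  1.67754714  3.26199115 -0.67154514 -1.18131551 -3.29465768
 -3.65302896  2.28865567]
blade [[ 61.95473331 143.31366863]
 [  2.60247279 141.83645412]
 [ 62.37205461  57.63563108]
 [  4.01679968  55.29228235]]
shank [[31.4977507  22.02279976]] spoon [[-35.64866368 112.41977916]
 [-34.805902    28.63338014]]
tray+y wall top [[ 95.86549933  18.93478029]
 [-92.68762411  23.70474036]] rail +y edge,-y edge [[ 86.88501962 -52.8813435 ]
 [-87.07449209 -45.49128498]
 [-91.25791118 -61.33937809]
 [ 86.93343205 -67.08760187]]
rail depth 1259 [[ -11.07192484 -159.2311878 ]
 [  59.24926664 -153.0262545 ]
 [  59.90893341  -57.15852228]]
box ext [-0.10675584 -0.17498646] [0.11997286 0.17499648]
behind: [ 0.11021868 -0.22791952] [0.17807548 0.24941992] 0.21312193759935627
-0.35 minx 0.312 zmax 0.499
-0.3 minx 0.21 zmax 0.5
-0.25 minx 0.115 zmax 0.485
-0.2 minx 0.115 zmax 0.422
-0.15 minx 0.116 zmax 0.353
-0.1 minx 0.18 zmax 0.306
-0.05 minx 0.115 zmax 0.305
-0.0 minx 0.115 zmax 0.256
0.05 minx 0.115 zmax 0.305
0.1 minx 0.188 zmax 0.306
0.15 minx 0.188 zmax 0.304
0.2 minx 0.195 zmax 0.303
0.25 minx 0.144 zmax 0.305
0.3 minx 0.115 zmax 0.313
```

```bash
cat >> u.py <<'E'
from scipy.spatial.transform import Rotation as Ro
b=np.load('box.npz'); BO,BR=b['o'],b['R']
W=lambda p:BO+BR@np.asarray(p,float)          # box -> world
B=lambda p:BR.T@(np.asarray(p)-BO)
def quat(close,lean,flip=1):
    """tool orientation; close 'x'/'y' = box axis of closing; lean = tilt of gripper body toward box +y (rad)"""
    z=np.array([0,-np.sin(lean),-np.cos(lean)])
    y=flip*(np.array([1.,0,0]) if close=='x' else np.array([0,1.,0]))
    return Ro.from_matrix(BR@np.c_[np.cross(y,z),y,z]).as_quat()
G=.019
def tcp(grasp,q): return W(grasp)+G*Ro.from_quat(q).apply([0,0,1])
# turner pose: tip (body 0,140,0) at (y,z), slant th; grip body y=GB, height GH ; gripper lean = th-PHI
GB,GH,PHI=-78e-3,12e-3,np.radians(15)
def gpose(x,ty,tz,thd):
    t=np.radians(thd); c,s=np.cos(t),np.sin(t)
    dy,dz=GB-.14,GH
    return np.array([x,ty+c*dy+s*dz,tz-s*dy+c*dz]),t-PHI
E
cat > plan.py <<'E'
from u import *
# (x, tip y, tip z, slant deg)
WP=[(.032,.142,.020,0),(.032,.140,.016,7),(.032,.138,.013,13),(.032,.120,.013,15),(.032,.100,.014,19),(.030,.080,.014,23),(.022,.060,.014,28),
    (.015,.030,.017,35),(.010,0,.022,38),(.005,-.03,.03,38),(.0,-.045,.06,38),(-.03,-.05,.10,33),(-.05,-.05,.14,22),(-.06,-.05,.16,10)]
E
python3 - <<'E'
from plan import *; from workcell import *
prof=np.array([(y,0) for y in np.linspace(-.14,.14,120)]+[(y,.02) for y in np.linspace(-.14,-.02,60)]+[(y,np.interp(y,[-.02,.045],[.013,.006])) for y in np.linspace(-.02,.045,30)]+[(y,.005) for y in np.linspace(.043,.14,50)])
obs=dict(tray=(-.005,.155,.068,.104),floor=(-.155,.155,-.1,.008),wall=(-.163,-.155,0,.08),r1=(-.12,-.11,0,.02),r2=(.055,.065,0,.02),wall2=(.155,.163,0,.08))
prev=None
for i in range(len(WP)-1):
    best={}
    for f in np.linspace(0,1,8):
        x,ty,tz,th=np.array(WP[i])*(1-f)+np.array(WP[i+1])*f; t=np.radians(th); c,s=np.cos(t),np.sin(t)
        d=prof-[.14,0]; q=np.c_[ty+c*d[:,0]+s*d[:,1],tz-s*d[:,0]+c*d[:,1]]
        for n,(a,b_,e,g) in obs.items():
            dx=np.maximum(np.maximum(a-q[:,0],q[:,0]-b_),0 ); dz=np.maximum(np.maximum(e-q[:,1],q[:,1]-g),0)
            ins=(q[:,0]>a)&(q[:,0]<b_)&(q[:,1]>e)&(q[:,1]<g)
            v=-9 if ins.any() else np.hypot(dx,dz).min()*1000
            best[n]=min(best.get(n,99),round(v,1))
    print(WP[i+1],best)
for fl in (1,-1):
    print('flip',fl)
    qy=quat('y',0,fl); print('tray',[ik(tcp([0,y,.117],qy),qy) is not None and ik(tcp([0,y,.117],qy),qy).round(2) if True else 0 for y in (-.058,.075)])
    for w in WP:
        g,l=gpose(*w); q=quat('x',l,fl); j=ik(tcp(g,q),q); print(w,g.round(3),np.degrees(l).round(),tcp(g,q).round(3),None if j is None else np.round(j,2))
P,im=cloud('top0.npz'); r=np.hypot(P[...,0],P[...,1]); a=np.degrees(np.arctan2(P[...,1],P[...,0]))
for k in range(10,85,10):
    m=(abs(a-k)<5)&(r>.35)&(r<.75)&(P[...,2]<.48)&(P[...,2]>.02); print(k,P[m][:,2].max().round(3) if m.any() else 0, r[m&(P[...,2]>.12)].min() if (m&(P[...,2]>.12)).any() else '')
E
```

```text
(0.032, 0.14, 0.016, 7) {'tray': np.float64(17.0), 'floor': np.float64(8.0), 'wall': np.float64(16.5), 'r1': np.float64(0.0), 'r2': np.float64(0.0), 'wall2': np.float64(13.0)}
(0.032, 0.138, 0.013, 13) {'tray': np.float64(8.4), 'floor': np.float64(5.0), 'wall': np.float64(17.1), 'r1': np.float64(26.5), 'r2': np.float64(5.2), 'wall2': np.float64(14.4)}
(0.032, 0.12, 0.013, 15) {'tray': np.float64(8.4), 'floor': np.float64(5.0), 'wall': np.float64(7.1), 'r1': np.float64(49.0), 'r2': np.float64(7.5), 'wall2': np.float64(15.9)}
(0.032, 0.1, 0.014, 19) {'tray': np.float64(8.5), 'floor': np.float64(5.0), 'wall': np.float64(7.1), 'r1': np.float64(52.8), 'r2': np.float64(5.7), 'wall2': np.float64(33.7)}
(0.03, 0.08, 0.014, 23) {'tray': np.float64(8.5), 'floor': np.float64(6.0), 'wall': np.float64(20.6), 'r1': np.float64(62.7), 'r2': np.float64(0.4), 'wall2': np.float64(53.4)}
(0.022, 0.06, 0.014, 28) {'tray': np.float64(10.0), 'floor': np.float64(6.0), 'wall': np.float64(31.1), 'r1': np.float64(68.7), 'r2': -9, 'wall2': np.float64(73.0)}
(0.015, 0.03, 0.017, 35) {'tray': np.float64(12.2), 'f
[... 4043 characters left out ...]
 0.61 -0.3   1.8   0.78  0.88  2.69]
(0.0, -0.045, 0.06, 38) [ 0.    -0.209  0.204] 23.0 [ 0.594 -0.027  0.186] [ 0.01  0.57 -0.31  1.78  0.74  0.92  2.77]
(-0.03, -0.05, 0.1, 33) [-0.03  -0.226  0.229] 18.0 [ 0.571 -0.053  0.211] [-0.76  0.73  1.13  1.81 -0.53  0.84 -2.25]
(-0.05, -0.05, 0.14, 22) [-0.05  -0.248  0.233] 7.0 [ 0.559 -0.076  0.214] [-0.61  0.72  1.13  1.77 -0.66  1.03 -2.04]
(-0.06, -0.05, 0.16, 10) [-0.06  -0.263  0.21 ] -5.0 [ 0.554 -0.09   0.191] [-0.45  0.8   1.13  1.72 -0.81  1.24 -1.85]
10 0.148 0.5043131614346513
20 0.168 0.6589329478025024
30 0.086 
40 0.209 0.7396409948068413
50 0.226 0.7074488074044938
60 0.096 
70 0.48 0.5765965130115722
80 0.454 0.5769698583504655
```

```bash
sed -i 's/GH,PHI=-78e-3,12e-3/GH,PHI=-78e-3,16e-3/' u.py
python3 - <<'E'
import re
s=open('plan.py').read()
s=s[:s.index('(.032,.100')]+"""(.032,.100,.018,17),(.032,.080,.027,16),(.028,.060,.029,19),(.024,.045,.029,24),
    (.015,.020,.024,33),(.010,0,.024,37),(.005,-.03,.03,38),(.0,-.045,.06,38),(-.03,-.05,.10,33),(-.05,-.05,.14,22),(-.06,-.05,.16,10)]
"""
open('plan.py','w').write(s)
from u import *; from workcell import *
p=get_ee_pos(); d=np.array([p[0],p[1],0]); d*=.55/np.hypot(*p[:2]); d[2]=.28
line_to(d,.2)
gripper_to(.045,60)
q=quat('y',0,1)
move_to(tcp([0,-.058,.2],q),q); print(B(get_ee_pos()),get_time_s())
line_to(tcp([0,-.058,.150],q),.15)
im,d=get_image('wrist'); cv2.imwrite('pics/w1.png',im); np.savez('w1.npz',im=im,d=d,**camera_info('wrist')); print(get_wrist_force(),get_time_s())
E
```

```text
[ 0.00035451 -0.05656479  0.18117626] 3.3583
[-0.34087957 -0.43467639  0.66768329] 3.8917
```

View pics/w1.png

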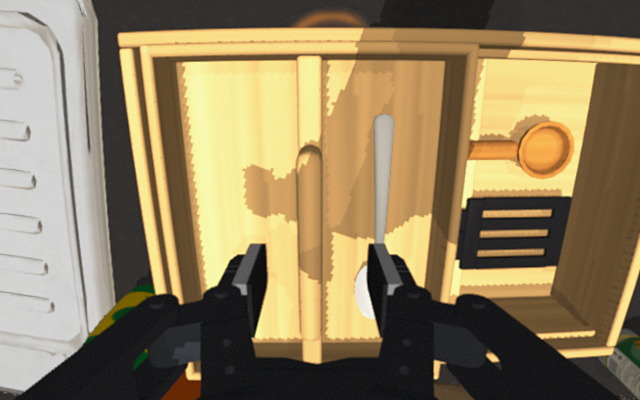

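The wrist view shows the rail at about (310,200) between the fingertips at (264,250) and (370,250). The teaspoon is at (380,200), to the right of the rail. I'll refine the rail position from depth and then slide the tray.

Run:
```python
from u import *; from workcell import *
P,im=cloud('w1.npz'); L=(P-BO)@BR
m=np.zeros(L.shape[:2],bool); m[100:235,290:335]=1
m&=(L[...,2]>.12)&(L[...,2]<.135)
r=L[m]; print('rail',m.sum(),np.percentile(r,[3,50,97],axis=0).round(4)*1000, 'yaw',np.polyfit(r[:,0],r[:,1],1))
# box long wall (x=-108) and -y wall tops
m2=np.zeros_like(m); m2[20:60,130:620]=1; m2&=abs(L[...,2]-.08)<.004; r2=L[m2]; 
lo=[(y,np.percentile(r2[abs(r2[:,1]-y)<.01][:,0],[2,98]).round(4)) for y in (-.14,-.1,-.05,0,.05,.1) if (abs(r2[:,1]-y)<.01).sum()>20]; print(lo)
m3=np.zeros_like(m); m3[40:260,100:180]=1; m3&=abs(L[...,2]-.08)<.004; r3=L[m3]; print('-y wall',[(x,np.percentile(r3[abs(r3[:,0]-x)<.01][:,1],[2,98]).round(4)) for x in (-.09,-.06,-.03,0) if (abs(r3[:,0]-x)<.01).sum()>20])
b=im.astype(int).sum(2); m4=np.zeros_like(m); m4[195:272,455:575]=1; m4&=(b<150)&(L[...,2]<.06); r4=L[m4]; print('blade',r4.min(0),r4.max(0))
```

```text
rail 2129 [[-45.9 -67.2 123.5]
 [-28.7 -61.6 127.2]
 [ -9.8 -56.2 128.9]] yaw [ 0.00097806 -0.06162525]
[(-0.14, array([-0.1042, -0.0978])), (-0.1, array([-0.104 , -0.0889])), (-0.05, array([-0.1049, -0.0888])), (0, array([-0.1047, -0.089 ])), (0.05, array([-0.1053, -0.0972])), (0.1, array([-0.1052, -0.0974]))]
-y wall [(-0.09, array([-0.164 , -0.1332])), (-0.06, array([-0.1641, -0.1353])), (-0.03, array([-0.1641, -0.1564])), (0, array([-0.1638, -0.156 ]))]
blade [0.00394942 0.05240235 0.02189134] [0.06509637 0.14415015 0.03028076]
```

```bash
python3 - <<'E'
from u import *
np.savez('box.npz',o=BO+BR@[.003,-.001,0],R=BR)
E
python3 - <<'E'
from u import *; from workcell import *
q=quat('y',0,1); y0=-.0607
line_to(tcp([0,y0,.15],q),.1); line_to(tcp([0,y0,.117],q),.08)
gripper_to(0,40); print('open',get_opening(),get_finger_force(),B(get_ee_pos()))
f0=BR.T@get_wrist_force()
line_to(tcp([0,.068,.117],q),.12)
f1=BR.T@get_wrist_force(); print(f0,f1,B(get_ee_pos()))
for y in np.arange(.070,.086,.002):
    line_to(tcp([0,y,.117],q),.04); f=BR.T@get_wrist_force(); print(round(y,3),f.round(1),B(get_ee_pos()).round(4))
    if abs(f[1]-f1[1])>6: break
hold(.3); print(get_time_s(),get_opening())
E
```

```text
open 0.011227367647308478 40.70909977192059 [ 0.00037286 -0.06064478  0.09862168]
[-0.22129938  0.55261649  2.82794833] [-1.29444022  2.12291428  6.29081794] [-0.00022135  0.07057891  0.09860596]
0.07 [-1.3 -0.6  7. ] [-0.0003  0.0716  0.0986]
0.072 [-0.9 -0.6  6.3] [-0.0002  0.0732  0.0986]
0.074 [-1.3 -1.3  6.9] [-0.0003  0.0749  0.0986]
0.076 [-1.6 -4.3  7.4] [-0.0002  0.0749  0.0986]
7.625 0.011744813881920033
```

```bash
sed -i 's/WP=\[(.032,.142/WP=[(.032,.144/;s/(.032,.140,.016,7),(.032,.138,/(.032,.142,.016,7),(.032,.139,/' plan.py
python3 - <<'E'
from plan import *; from workcell import *
gripper_to(.045)
q=quat('y',0,1); line_to(tcp([0,.075,.21],q),.2)
g,l=gpose(*WP[0]); q=quat('x',l,1); t=tcp(g,q); a=Ro.from_quat(q).apply([0,0,1])
gripper_to(.05,60)
move_to(t-.13*a,q); print(get_time_s(),B(get_ee_pos()))
im,d=get_image('wrist'); cv2.imwrite('pics/w2.png',im); np.savez('w2.npz',im=im,d=d,**camera_info('wrist'))
P,im=cloud('w2.npz'); L=(P-BO)@BR
b=im.astype(int).max(2); m=(b<80)&(L[...,2]>.015)&(L[...,2]<.055)&(L[...,0]>0)&(L[...,0]<.07)&(L[...,1]<0)&(L[...,1]>-.16)
for y in np.arange(-.14,0,.02):
    h=m&(abs(L[...,1]-y)<.008)
    if h.sum()>20: print(round(y,2),h.sum(),np.percentile(L[h],[3,50,97],axis=0).round(3).tolist())
E
```

```text
9.675 [ 0.031917   -0.10157204  0.14262866]
-0.12 454 [[0.028, -0.127, 0.038], [0.036, -0.12, 0.041], [0.043, -0.113, 0.042]]
-0.1 459 [[0.027, -0.108, 0.038], [0.035, -0.1, 0.041], [0.043, -0.092, 0.042]]
-0.08 461 [[0.027, -0.088, 0.038], [0.035, -0.08, 0.041], [0.042, -0.073, 0.042]]
-0.06 461 [[0.026, -0.067, 0.038], [0.035, -0.06, 0.041], [0.042, -0.053, 0.042]]
-0.04 458 [[0.026, -0.047, 0.039], [0.034, -0.04, 0.041], [0.041, -0.032, 0.042]]
-0.02 350 [[0.026, -0.028, 0.038], [0.034, -0.022, 0.041], [0.041, -0.016, 0.042]]
0.0 43 [[0.029, -0.003, 0.032], [0.033, -0.002, 0.033], [0.037, -0.0, 0.035]]
```

View pics/w2.png

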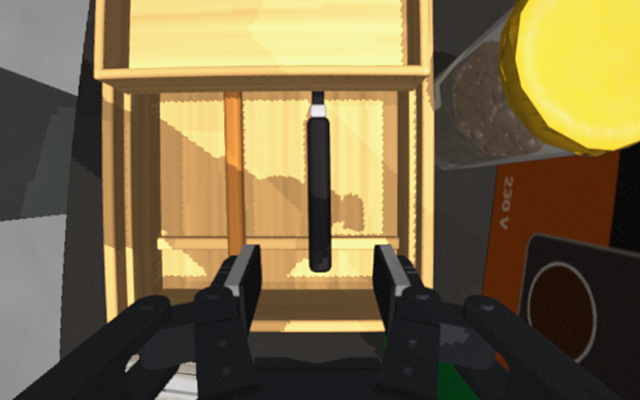

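The wrist view shows the tray out of the way with its wall at row 75. The handle runs from (318,120) to (318,270), centred between the fingers, with the spoon handle at (233,170). Next I descend and grip.

```bash
sed -i 's/(\.032,/(.0345,/g' plan.py
python3 - <<'E'
from plan import *; from workcell import *
g,l=gpose(*WP[0]); q=quat('x',l,1); t=tcp(g,q); a=Ro.from_quat(q).apply([0,0,1])
line_to(t-.13*a,.1); line_to(t-.03*a,.15); line_to(t,.06)
print(B(get_ee_pos()),get_wrist_force())
gripper_to(0,60); print(get_opening(),get_finger_force(),BR.T@get_wrist_force(),get_time_s())
for w in WP[1:3]:
    g,l=gpose(*w); q=quat('x',l,1); line_to(tcp(g,q),.06,q); print(w,B(get_ee_pos()).round(3),(BR.T@get_wrist_force()).round(1),get_moment().round(2),round(get_opening(),4),get_time_s())
hold(.2)
im,d=get_image('scene'); cv2.imwrite('pics/s3.png',cv2.resize(im[140:280,230:410],None,fx=4,fy=4,interpolation=cv2.INTER_CUBIC))
E
```

```text
[ 0.03449713 -0.06917902  0.01743154] [-0.54187141 -0.19206679  0.84794376]
0.016857564187411092 59.39895272254944 [ 0.22781139 -1.4519741   3.23911714] 11.8333
(0.0345, 0.142, 0.016, 7) [ 0.034 -0.07   0.039] [-0.4 -0.3 -0.6] [-0.22 -0.1   0.02] 0.0168 12.35
(0.0345, 0.139, 0.013, 13) [ 0.034 -0.07   0.058] [ 0.1  0.4 -1.3] [-0.1  -0.01 -0.03] 0.017 12.8167
```

View pics/s3.png

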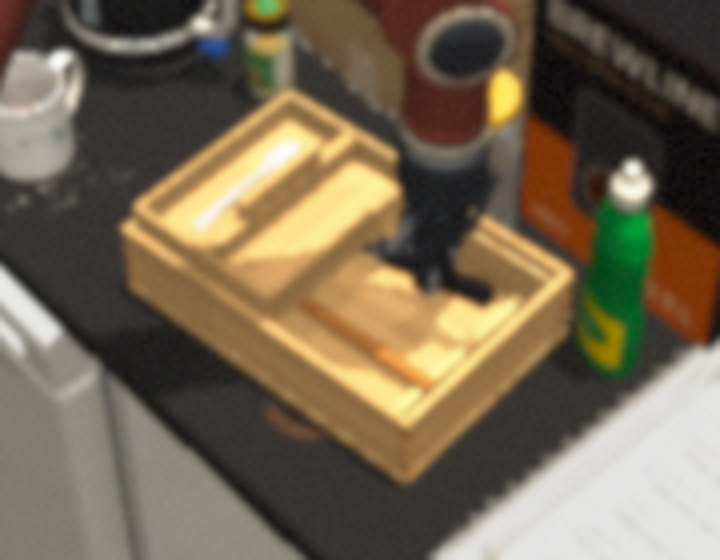

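The turner is gripped with its handle end raised inside the box, and the spoon and teaspoon haven't moved. I'll go to 15° and measure the actual slant.

Run:
```python
from plan import *; from workcell import *
w=WP[3]; g,l=gpose(*w); q=quat('x',l,1); line_to(tcp(g,q),.05,q); hold(.15)
print(w,B(get_ee_pos()).round(3),(BR.T@get_wrist_force()).round(1),round(get_opening(),4),get_time_s())
for n in ('scene','wrist'):
    i=camera_info(n); im,d=get_image(n); np.savez(n+'4.npz',im=im,d=d,**i)
    P,im=cloud(n+'4.npz'); L=(P-BO)@BR
    m=(im.max(2)<90)&(abs(L[...,0]-.035)<.02)&(L[...,1]<-.10)&(L[...,1]>-.2)&(L[...,2]>.06)&(L[...,2]<.14)
    for y in np.arange(-.18,-.09,.01):
        h=m&(abs(L[...,1]-y)<.005)
        if h.sum()>3: print(n,round(y,2),h.sum(),np.percentile(L[h],[5,50,95],axis=0).round(3).tolist())
```

```text
(0.0345, 0.12, 0.013, 15) [ 0.034 -0.086  0.066] [-0.1  0.2 -1.6] 0.0172 13.7417
scene -0.14 14 [[0.026, -0.143, 0.092], [0.032, -0.139, 0.101], [0.039, -0.135, 0.107]]
scene -0.13 12 [[0.028, -0.133, 0.091], [0.033, -0.129, 0.099], [0.041, -0.126, 0.102]]
scene -0.12 16 [[0.027, -0.125, 0.085], [0.031, -0.118, 0.098], [0.038, -0.115, 0.103]]
scene -0.11 14 [[0.025, -0.113, 0.081], [0.03, -0.109, 0.095], [0.037, -0.106, 0.098]]
scene -0.1 10 [[0.023, -0.104, 0.082], [0.031, -0.102, 0.116], [0.052, -0.101, 0.138]]
wrist -0.12 208 [[0.027, -0.117, 0.093], [0.035, -0.116, 0.096], [0.043, -0.115, 0.098]]
wrist -0.11 1054 [[0.027, -0.114, 0.092], [0.035, -0.11, 0.095], [0.043, -0.105, 0.097]]
wrist -0.1 553 [[0.027, -0.105, 0.089], [0.035, -0.102, 0.093], [0.043, -0.1, 0.094]]
```

Run:
```python
from plan import *; from workcell import *
f0=get_wrist_force()
for w in WP[4:]:
    g,l=gpose(*w); q=quat('x',l,1); line_to(tcp(g,q),.06 if w[2]<.05 else .08,q); f=get_wrist_force(); print(w,B(get_ee_pos()).round(3),(BR.T@f).round(1),round(get_opening(),4),round(get_time_s(),2))
    if np.linalg.norm(f-f0)>10: print('STOP'); break
hold(.5)
for n in ('scene','top'):
    im,d=get_image(n); np.savez(n+'5.npz',im=im,d=d,**camera_info(n)); cv2.imwrite(f'pics/{n}5.png',im)
```

```text
(0.0345, 0.1, 0.018, 17) [ 0.035 -0.105  0.078] [-0.  -0.1 -1.4] 0.0168 14.36
(0.0345, 0.08, 0.027, 16) [ 0.034 -0.126  0.084] [-0.4 -0.1 -1.6] 0.017 14.87
(0.028, 0.06, 0.029, 19) [ 0.028 -0.142  0.096] [-0.3  0.5 -2.1] 0.0168 15.38
(0.024, 0.045, 0.029, 24) [ 0.024 -0.15   0.113] [ 0.4 -0.3 -0.8] 0.0166 15.86
(0.015, 0.02, 0.024, 33) [ 0.015 -0.16   0.138] [-0.4  0.5 -1. ] 0.0173 16.48
(0.01, 0, 0.024, 37) [ 0.01  -0.172  0.15 ] [ 0.2  0.7 -0.6] 0.0167 16.92
(0.005, -0.03, 0.03, 38) [ 0.005 -0.199  0.159] [-0.1  0.2 -0.6] 0.0172 17.56
(0.0, -0.045, 0.06, 38) [-0.    -0.214  0.19 ] [-0.7  0.5 -0.6] 0.017 18.13
(-0.03, -0.05, 0.1, 33) [-0.03  -0.229  0.214] [-0.7 -0.3 -1.5] 0.0166 18.81
(-0.05, -0.05, 0.14, 22) [-0.05  -0.248  0.217] [-0.1  0.6 -0.6] 0.0169 19.3
(-0.06, -0.05, 0.16, 10) [-0.059 -0.258  0.194] [ 0.7  0.8 -0.7] 0.0165 19.8
```

View pics/scene5.png

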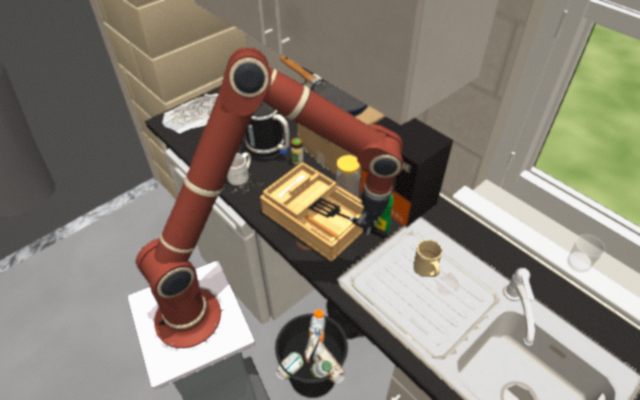

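View pics/top5.png

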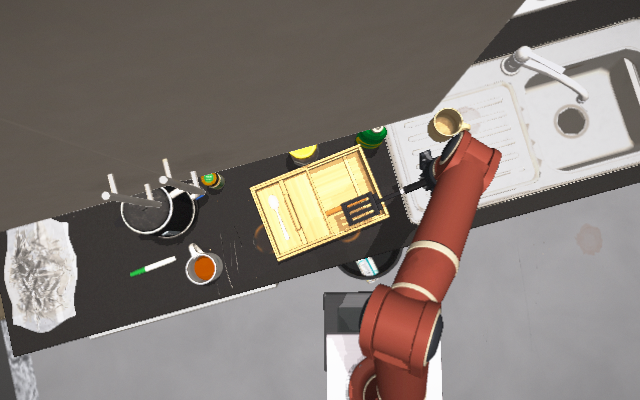

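The turner is held in the air with its blade at (362,208). The teaspoon is in the tray, the spoon is in the box, and the mugs and bottle haven't moved. I'll check the blade height and hand in if it clears 130 mm.

Run:
```python
from u import *; from workcell import *
P,im=cloud('top5.npz'); m=np.zeros(im.shape[:2],bool); m[190:232,335:395]=1; m&=(im.max(2)<70); z=P[m][:,2]; zp=np.percentile(z,[10,50,90]); print(zp,((P[m]-BO)@BR).mean(0))
hold(.5); print(get_finger_force(),get_joint_vel().round(3),get_time_s())
if zp[1]>.14: print(job_done())
```

```text
[nan nan nan] [nan nan nan]
58.91517698764801 [-0.001 -0.001  0.    -0.002  0.002  0.001  0.001] 20.9
```

Run:
```python
from u import *; from workcell import *
P,im=cloud('top5.npz'); m=np.zeros(im.shape[:2],bool); m[190:232,335:395]=1; m&=(im.max(2)<70)&np.isfinite(P[...,2]); L=(P[m]-BO)@BR; L=L[L[:,2]>.1]
zp=np.percentile(L[:,2],[5,50,95]); t=L[L[:,1]>np.percentile(L[:,1],90)]; print(len(L),zp,'tip part',t.mean(0))
if zp[0]>.14 and len(L)>50: print(job_done())
```

```text
574 [0.16219725 0.17322045 0.1890431 ] tip part [-0.06288569 -0.05196463  0.16322452]
the job is handed in; nothing more can be done
None
```

I handed the job in at about 21 s, well inside the 48 s limit. The tray is at its stop, and the turner is held steady in the air clear of the box, with its lowest measured part (the blade) about 160 mm above the worktop. The teaspoon is still in the tray, the wooden spoon is still in the box, and nothing round about was shifted.

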